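Gauge bored wax tubes on an inclined pin and sort them

TASK

Check the two bored blue wax tubes lying in the wooden cradles, one at a time: slide each, gently and without forcing it, onto the leaning steel gauge pin until it is fully home against the flange or will go no farther. Then draw it off and lay it, without dropping it, flat along the compartment of the right tray before gauging the other tube: the tray with the ball knobs at its ends if it went fully home, the plain tray if it stopped short. Leave the other things on the bench where they are.

Things in the scene. Friction and masses are not known exactly. Their poses are not given: they have to be found in the camera images.
- tube_a: bored tube of blue carving wax, 90 mm long, 34 mm outside diameter, bore 24 mm at both ends, about 50 g, lying in a cradle. Origin at its middle, x axis along the tube; both ends alike. Whether the bore runs clear inside cannot be seen from outside: if not, it stops about 30 mm short of the flange.
- tube_b: bored tube of blue carving wax, 90 mm long, 34 mm outside diameter, bore 24 mm at both ends, about 50 g, lying in a cradle. Origin at its middle, x axis along the tube; both ends alike. Whether the bore runs clear inside cannot be seen from outside: if not, it stops about 30 mm short of the flange.
- gauge_pin: steel pin on a grey stand, 21 mm diameter, 60 mm long, last 8 mm tapering to 16 mm, rising 35 degrees above horizontal. Origin: centre of the face of its flange (44 mm wide, 8 mm thick), 105 mm above the bench; x axis along the pin from flange to free end, y axis horizontal. A tube fully home has its middle at x = 45 mm. The stand's foot, 115 x 75 x 12 mm, lies under and behind the flange.
- tray_pass: light wooden tray, 122 x 62 mm, with a 22 mm ball knob on each end (tops 37 mm above the bench): for tubes that go fully home. Origin under its centre, x along the compartment; floor 6 mm above the bench, so a tube in it has its axis 23 mm above the bench. Compartment 106 mm long and 46 mm wide inside, walls to 18 mm high; 56 mm gap for the fingers in the middle of both long walls.
- tray_rework: light wooden tray, 122 x 62 mm, plain ends without knobs: for tubes that stop short. Origin under its centre, x along the compartment; floor 6 mm above the bench, so a tube in it has its axis 23 mm above the bench. Compartment 106 mm long and 46 mm wide inside, walls to 18 mm high; 56 mm gap for the fingers in the middle of both long walls.
- cradle_1: low wooden rest, 96 x 62 mm, on which a tube lies at the start, x along the tube. Origin under its centre; floor 6 mm above the bench; side strips to 18 mm high, 46 mm apart, with a 56 mm gap for the fingers in the middle of each side.
- cradle_2: low wooden rest, 96 x 62 mm, on which a tube lies at the start, x along the tube. Origin under its centre; floor 6 mm above the bench; side strips to 18 mm high, 46 mm apart, with a 56 mm gap for the fingers in the middle of each side.
- hammer: bystander: small hammer 200 mm long lying on the bench; origin at its underside or middle
- brush: bystander: flat brush 170 mm long lying on the bench; origin at its underside or middle
- jar: bystander: round jar, 48 mm wide, 60 mm tall; origin at its underside or middle
- wax_block: bystander: rectangular block of the same blue wax, 70 x 45 x 26 mm; origin at its underside or middle
- offcut: bystander: short ring sawn off such a tube, 34 mm across, 16 mm tall, standing on its end face; not to be gauged; origin at its underside or middle
- dish: bystander: white ceramic bowl 84 mm wide, 30 mm tall; origin at its underside or middle
- pliers: bystander: pair of pliers 150 mm long lying flat; origin at its underside or middle

How it is judged:
By the outcome, as a careful person would: the job done as asked, in the order asked, and still so for the second after the job is handed in, with the robot touching nothing.
It also fails if it takes over 72 s, if anything falls off the work surface, if the arm or the gripper's body presses on something with over 40 N, if the wrist force passes 120 N, or if a joint passes its speed limit or range.

ROBOT

A 7-joint arm with a two-finger parallel gripper is mounted at the origin on the work surface. World frame = base frame: x ahead of the robot, y to its left, z up, the work surface at z = 0. Lengths are in m, angles in rad, forces in N, time in s.
With the tool pointing down it reaches from about 0.425 to 0.875 m from the base axis. Payload 4.7 kg.
Tool frame: the origin (TCP) lies at the very end of the fingers, on their centre line; the grasp point (between the pads) lies 19 mm behind it; z points along the fingers, y is the line along which they close (so a half turn about z gives the same grasp; the last joint's range is limited). The gripper opens to 87 mm and grips with 3 to 60 N. Pads are 19 mm wide; open, the fingers measure 117 mm over their backs; the gripper's body (75 mm by 190 mm) begins 51 mm behind the grasp point.
Start: joints at [-1.17, 0.321, -0.07, 1.45, 0.023, 1.371, -0.057], TCP at [0.245, 0.602, 0.223] pointing down, gripper open.
Joint ranges: [-2.86, 2.86], [-0.3, 2.09], [-1.38, 1.24], [0.06, 2.45], [-1.56, 4.7], [0.09, 2.05], [-2.69, 2.69]. Speed limits (rad/s): [2.57, 2.57, 3.14, 3.14, 3.14, 3.14, 3.14].

INTERFACE

Orientations are given as a rotation vector (axis times angle).
In Python, from cell import manip gives the robot as it stands. The module is installed in compiled form; this text tells all that it offers.
- The arm moves only by the shell command python3 -m creep 'ROWS' [FORCE]. ROWS is a JSON object of lists of equal length, an entry for each row: "jaw": the opening, from 0 (shut) to 1 (fully open); "linear": the shift along the tool's x, y, z in m, a list of three; "delta_rot": the turn, a rotation vector about the tool's x, y, z in rad, a list of three. A call has 1 to 12 rows; each row shifts and turns the commanded pose from where the row before left it, along the tool's axes as they then stand; what a row does not reach is not made up. A row lasts 1/12 s, in which the tool goes at most 41.7 mm and 7.16 degrees, less where a joint would pass 70% of its speed; a pose out of reach is approached as far as the arm can. A call is refused whole if a number of a shift passes 0.0417 or a number of a turn 0.125, either way. A call with a gripper value outside its range is refused whole. The fingers move at their own pace and stop on an object; FORCE is the grip in N (left out, the last holds). Time passes only in rows, so rows that do not move let the fingers close. It gives the time, the measured TCP pose, the force, the opening and the grip force at its end, in the units of the state.
- manip.sense(): the state, without advancing time (a new reading comes with each control period).
- manip.read_camera(name): name is "scene" or "side" or "wrist"; returns a dict with "pixels" (400x640x3 uint8, red, green, blue), "range_z" (400x640 float32, m along the optical axis (not along the pixel's ray), 0 where there is no reading), "mtx" (3x3 intrinsics, pixels), "world_from_camera" (4x4, takes a point from camera to world coordinates). Camera axes: x right, y up, looking along -z (the intrinsics and any distortion apply to the point x, -y, -z); pixel columns grow to the right and rows downward; lengths in m; the calibration is good to about 2 mm. A picture is of the moment at which its call begins.
- manip.sign_off(): hands the job in; it is judged then, once.
The state is a dict: "t": time; "qpos": joint angles; "joint_velocities": joint speeds; "joint_torque": joint torques, N m; "tcp_pos": TCP position; "eef_rot": TCP orientation; "force": force on the tool from outside, world axes, zero at the start; "ft_torque": the same for the moment, N m; "grip_width": finger opening in m; "gripper_force": force on a finger pad.
Only numpy, scipy, OpenCV 4.12 (cv2) and the standard library are available. Lean on these libraries where they do the work, as an engineer would, in place of code of your own. Each camera call takes 0.05 s, during which the arm holds its last target. There are 200 camera calls.

## Working session

There is one attempt and no reset: what is moved stays moved. The work goes in short steps, Python scripts to look and compute and a shell command to move; the robot and the scene stay as the last step left them, time stands still between calls to the robot, and variables do not carry over. Pictures are saved under pics/ and viewed, at most 10 in all, crops included, and the job is handed in when it is done.

```bash
mkdir -p pics
cat > h.py <<'E'
import numpy as np, cv2
from cell import manip
def cam(n):
    d=manip.read_camera(n); np.savez(f'/tmp/{n}.npz',**d); return d
def pts(d):
    z=d['range_z']; K=d['mtx']; v,u=np.mgrid[0:400,0:640]
    p=np.stack([(u-K[0,2])/K[0,0]*z,-(v-K[1,2])/K[1,1]*z,-z],-1)
    T=d['world_from_camera']; return p@T[:3,:3].T+T[:3,3]
E
python3 - <<'E'
from h import *
for n in('scene','side'):
    d=cam(n); cv2.imwrite(f'pics/{n}0.png',d['pixels'][...,::-1]); print(n,d.keys(),d['mtx'],d['world_from_camera'])
print(manip.sense())
E
```

```text
scene dict_keys(['pixels', 'range_z', 'mtx', 'world_from_camera']) [[486.12786794   0.         323.99410755]
 [  0.         486.12786794 195.68101008]
 [  0.           0.           1.        ]] [[-0.73156627 -0.4678562   0.4959046   1.23180499]
 [ 0.68169844 -0.51253827  0.5221032   0.70704165]
 [ 0.00990087  0.72001048  0.69389255  1.07114314]
 [ 0.          0.          0.          1.        ]]
side dict_keys(['pixels', 'range_z', 'mtx', 'world_from_camera']) [[423.84666327   0.         323.23569715]
 [  0.         423.84666327 202.80450971]
 [  0.           0.           1.        ]] [[-0.83150157  0.39507238 -0.39054187  0.06524017]
 [-0.55541932 -0.60477417  0.57075178  0.65909108]
 [-0.01070137  0.6914955   0.7223015   0.95079757]
 [ 0.          0.          0.          1.        ]]
{'t': 0.1, 'qpos': array([-1.16989946,  0.32174944, -0.07009371,  1.45158645,  0.02262923,
        1.3707846 , -0.05690625]), 'joint_velocities': array([-1.59312166e-03, -2.11887306e-03,  8.60809703e-05, -1.13127068e-03,
        4.93840413e-04,  2.77787678e-03,  6.12558191e-04]), 'joint_torque': array([-1.48413219e-04, -4.92572844e+01, -4.05778997e-01, -3.13398206e+01,
       -6.40445855e-02,  3.94687825e-02,  8.31016860e-05]), 'tcp_pos': array([0.24505431, 0.60149049, 0.2215538 ]), 'eef_rot': array([-6.03700311e-01, -3.08282105e+00,  2.71332286e-03]), 'force': array([-0.04100501, -0.18705729,  0.05897433]), 'ft_torque': array([ 0.00400689, -0.02501228,  0.03224121]), 'gripper_force': 0.0, 'grip_width': 0.08684195916922238}
```

View pics/scene0.png

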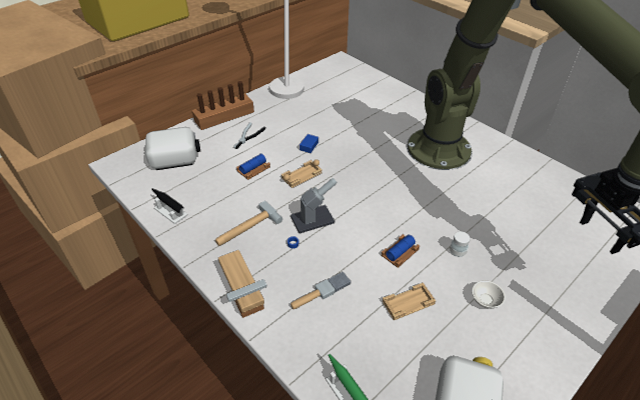

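View pics/side0.png

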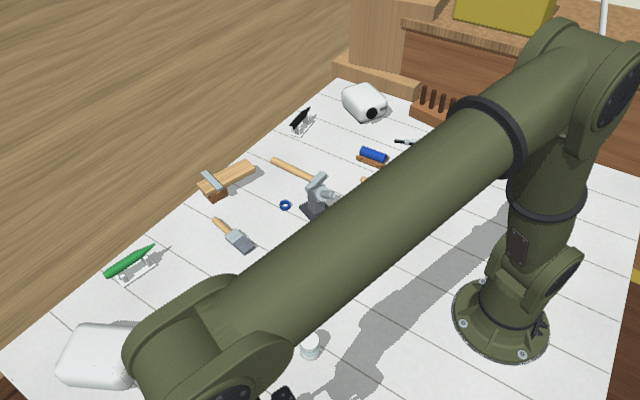

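The scene view shows tubes in cradles at (253,163) and (401,247), trays at (302,174) and (409,300), the pin at about (325,188), the offcut at (293,242) and the wax block at (309,143). In the side view the arm hides much of the bench. Next I enlarge the trays and pin and measure them.

```bash
cat >> h.py <<'E'
def rect(P,m,lab):
    q=P[m][:,:2].astype(np.float32); (c,s,a)=cv2.minAreaRect(q*1000)
    b=cv2.boxPoints((c,s,a)); e=[b[1]-b[0],b[2]-b[1]]; e=max(e,key=np.linalg.norm)
    print(lab,'n',m.sum(),'c',np.round(c,1),'size',np.round(s,1),'yaw',round(np.degrees(np.arctan2(e[1],e[0])),1),'zmax',P[m][:,2].max().round(4))
E
python3 - <<'E'
from h import *
d=dict(np.load('/tmp/scene.npz')); P=pts(d); im=d['pixels']
a=im[130:240,230:350][...,::-1]; b=im[225:325,370:490][...,::-1]
cv2.imwrite('pics/crop.png',np.hstack([cv2.resize(a[:100],None,fx=3.3,fy=3.3),cv2.resize(b,None,fx=3.3,fy=3.3)]))
hsv=cv2.cvtColor(im,cv2.COLOR_RGB2HSV)
def comps(m,nm,box):
    mm=np.zeros_like(m); x0,y0,x1,y1=box; mm[y0:y1,x0:x1]=m[y0:y1,x0:x1]
    n,l,s,c=cv2.connectedComponentsWithStats(mm.astype(np.uint8))
    for i in range(1,n):
        if s[i,4]>40: rect(P,l==i,nm+str(c[i].round()))
H,S,V=cv2.split(hsv)
blue=(H>105)&(H<130)&(S>150)
comps(blue&(d['range_z']>0),'blue',(220,120,450,280))
z=P[...,2]
wood=(H<25)&(S>60)&(z>0.004)&(z<.06)
comps(wood,'wood',(220,120,500,330))
# print colours
for u,v in((288,180),(252,172),(325,188),(312,222)): print(im[v,u],hsv[v,u],P[v,u])
E
```

```text
blue[309. 143.] n 222 c [ 338.5 -316.5] size [76.9 42.8] yaw 22.3 zmax 0.0328
blue[252. 164.] n 240 c [ 556.7 -353.4] size [89.9 38. ] yaw 3.5 zmax 0.0451
blue[292. 242.] n 75 c [670.2 -12.1] size [35.2 25.9] yaw 49.7 zmax 0.0206
blue[400. 247.] n 329 c [467.4 218.3] size [31.4 92.9] yaw -2.5 zmax 0.0469
wood[302. 173.] n 522 c [ 460.2 -219.6] size [ 68.9 135.8] yaw -4.3 zmax 0.0428
wood[255. 170.] n 175 c [ 556.7 -349.2] size [62.4 98. ] yaw -0.8 zmax 0.0253
wood[243. 227.] n 435 c [ 743.5 -147.9] size [ 20.4 171.5] yaw -1.8 zmax 0.0318
wood[401. 253.] n 274 c [467.  215.8] size [98.1 62.6] yaw 2.0 zmax 0.0406
wood[236. 270.] n 523 c [864.3  -9. ] size [119.5  60.4] yaw 74.4 zmax 0.06
wood[408. 301.] n 1000 c [580.2 340.8] size [ 65.5 124.3] yaw -20.5 zmax 0.0248
wood[250. 304.] n 398 c [890.1  81.3] size [52.3 60. ] yaw -14.7 zmax 0.06
wood[305. 299.] n 225 c [772.4 159.3] size [17.4 82.5] yaw -12.9 zmax 0.027
[157 130  95] [ 17 101 157] [ 0.51472141 -0.21768383  0.01724803]
[137  95  63] [ 13 138 137] [ 0.57036405 -0.3375047   0.00684106]
[154 164 166] [ 95  18 166] [ 0.53225533 -0.02573906  0.12536365]
[71 75 79] [105  26  79] [ 0.58053888 -0.02863051  0.01605235]
```

View pics/crop.png

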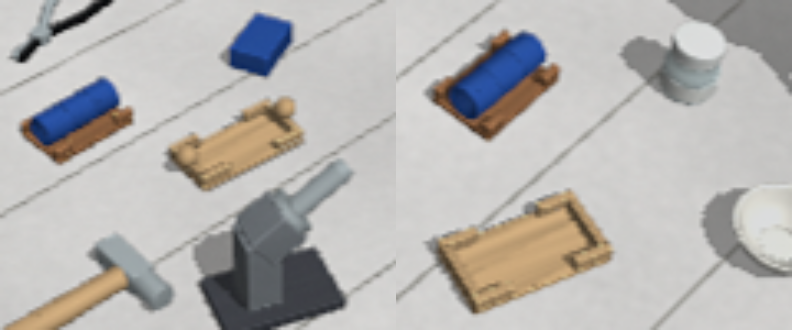

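The crop shows the knobbed tray (tray_pass) next to the pin, at world (0.460,-0.220). The plain tray is at (0.580,0.341). Next is a rough pin axis and the wrist camera's geometry.

Run:
```python
from h import *
from scipy.spatial.transform import Rotation as R
d=dict(np.load('/tmp/scene.npz')); P=pts(d); z=P[...,2]
m=np.zeros(z.shape,bool); m[170:235,285:345]=1; m&=(d['range_z']>0)
for lo,hi in((.008,.03),(.03,.06),(.06,.09),(.09,.11),(.11,.13),(.13,.15),(.15,.17)):
    k=m&(z>lo)&(z<hi); q=P[k]; print(lo,k.sum(),q.mean(0).round(4) if k.sum() else '', q.min(0).round(3) if k.sum() else '', q.max(0).round(3) if k.sum() else '')
s=manip.sense(); Rt=R.from_rotvec(s['eef_rot']).as_matrix(); print(Rt.round(3))
w=cam('wrist'); T=w['world_from_camera']; print('cam in tool',(Rt.T@(T[:3,3]-s['tcp_pos'])).round(3),(Rt.T@T[:3,:3]).round(3),w['mtx'])
# arm frame: T2 target
for nm,p in(('t2',[.467,.217,.25]),('pin',[.5,-.03,.3])): print(nm,(Rt.T@(np.array(p)-s['tcp_pos'])).round(4))
```

```text
0.008 810 [ 0.5426 -0.0859  0.0137] [ 0.401 -0.256  0.008] [0.633 0.015 0.03 ]
0.03 120 [ 0.5795 -0.0641  0.0441] [ 0.509 -0.228  0.03 ] [ 0.602 -0.026  0.06 ]
0.06 138 [ 0.5847 -0.0383  0.0771] [ 0.532 -0.076  0.06 ] [ 0.604 -0.021  0.09 ]
0.09 181 [ 0.5757 -0.0407  0.101 ] [ 0.535 -0.073  0.09 ] [ 0.602 -0.015  0.11 ]
0.11 174 [ 0.5511 -0.0361  0.1181] [ 0.51  -0.066  0.11 ] [ 0.581 -0.016  0.13 ]
0.13 65 [ 0.5163 -0.0226  0.1382] [ 0.501 -0.037  0.13 ] [ 0.534 -0.013  0.149]
0.15 1 [ 0.5107 -0.0202  0.1505] [ 0.511 -0.02   0.15 ] [ 0.511 -0.02   0.15 ]
[[-0.926  0.377 -0.001]
 [ 0.377  0.926 -0.002]
 [-0.    -0.002 -1.   ]]
cam in tool [ 0.078 -0.    -0.161] [[-0.     0.959  0.282]
 [ 1.     0.     0.   ]
 [ 0.     0.282 -0.959]] [[354.61766572   0.         318.90366479]
 [  0.         354.61766572 203.29744799]
 [  0.           0.           1.        ]]
t2 [-0.3506 -0.2724 -0.0279]
pin [-0.4743 -0.4888 -0.0775]
```

```bash
python3 -m creep '{"jaw":[1,1,1,1,1,1,1,1,1,1,1,1],"linear":[[-0.029,-0.023,0],[-0.029,-0.023,0],[-0.029,-0.023,0],[-0.029,-0.023,0],[-0.029,-0.023,0],[-0.029,-0.023,0],[-0.029,-0.023,0],[-0.029,-0.023,0],[-0.029,-0.023,0],[-0.029,-0.023,0],[-0.029,-0.023,0],[-0.03,-0.02,0]],"delta_rot":[[0,0,0],[0,0,0],[0,0,0],[0,0,0],[0,0,0],[0,0,0],[0,0,0],[0,0,0],[0,0,0],[0,0,0],[0,0,0],[0,0,0]]}'
python3 -m creep '{"jaw":[1,1,1,1],"linear":[[0,0,0],[0,0,0],[0,0,0],[0,0,0]],"delta_rot":[[0,0,-0.12],[0,0,-0.12],[0,0,-0.12],[0,0,-0.026]]}'
python3 - <<'E'
from h import *
d=cam('wrist'); P=pts(d); im=d['pixels']; H,S,V=cv2.split(cv2.cvtColor(im,cv2.COLOR_RGB2HSV))
cv2.imwrite('pics/w1.png',im[...,::-1])
blue=(H>105)&(H<130)&(S>150)&(d['range_z']>0)&(P[...,2]<.1)
rect(P,blue,'tube'); 
wood=(H<25)&(S>60)&(P[...,2]<.05)&(P[...,2]>.004)&(d['range_z']>0)
n,l,s,c=cv2.connectedComponentsWithStats(wood.astype(np.uint8))
for i in range(1,n):
    if s[i,4]>300: rect(P,l==i,'wood'+str(c[i].round()))
s=manip.sense(); print(s['tcp_pos'],s['eef_rot'],s['qpos'])
E
```

```text
t: 1.15
tcp_pos: [0.4657, 0.2154, 0.2226]
eef_rot: [-0.604, -3.083, -0.0]
force: [0.6, 0.6, 0.3]
grip_width: 0.0871
gripper_force: 0.0
t: 1.48
tcp_pos: [0.4654, 0.2171, 0.2223]
eef_rot: [0.006, -3.141, 0.0]
force: [0.2, -0.2, -0.0]
grip_width: 0.087
gripper_force: 0.0
tube n 1953 c [464.7 219.9] size [88.2 25.1] yaw 1.0 zmax 0.0407
wood[318. 169.] n 2111 c [464.3 216.7] size [95.8 61. ] yaw 1.9 zmax 0.0194
wood[443. 238.] n 1837 c [543.2 352.5] size [62.9 51. ] yaw 70.3 zmax 0.0198
wood[400. 271.] n 321 c [574.  311.6] size [21.3 50.4] yaw -0.0 zmax 0.0147
[0.46534199 0.21723067 0.22231291] [ 3.02503043e-03 -3.14119430e+00  2.62510653e-04] [-0.71729838  0.02680749  0.23389334  1.7932196  -0.00644579  1.32272924
  1.09082166]
```

View pics/w1.png

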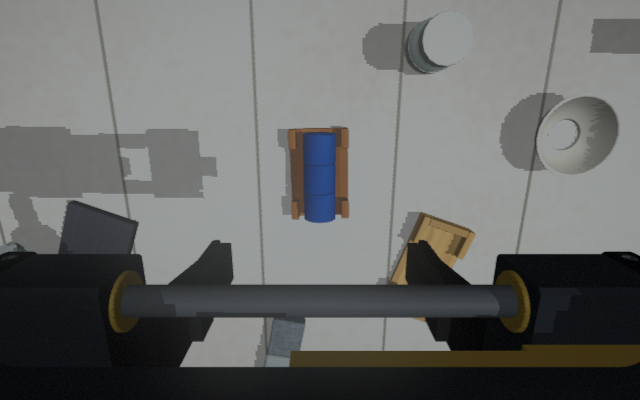

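The tube is at about (318,178), lying central in its cradle along world x. Next is a look at the pin from above.

```bash
python3 -m creep '{"jaw":[1,1,1,1,1,1,1,1,1],"linear":[[-0.007,-0.031,-0.004],[-0.007,-0.031,-0.004],[-0.007,-0.031,-0.004],[-0.007,-0.031,-0.004],[-0.007,-0.031,-0.004],[-0.007,-0.031,-0.004],[-0.007,-0.031,-0.004],[-0.006,-0.03,-0.002],[0,0,0]],"delta_rot":[[0,0,0],[0,0,0],[0,0,0],[0,0,0],[0,0,0],[0,0,0],[0,0,0],[0,0,0],[0,0,0]]}'
python3 - <<'E'
from h import *
d=cam('wrist'); P=pts(d); im=d['pixels']
cv2.imwrite('pics/w2.png',im[...,::-1]); z=P[...,2]
q=(d['range_z']>0)&(z>.09)&(z<.16)&(abs(P[...,0]-.53)<.08)&(abs(P[...,1]+.03)<.06)
for lo in np.arange(.09,.16,.005):
    k=q&(z>=lo)&(z<lo+.005)
    if k.sum()>5: p=P[k]; print(round(lo,3),k.sum(),p.mean(0).round(4),p[:,1].min().round(4),p[:,1].max().round(4), p[:,0].min().round(4),p[:,0].max().round(4))
s=manip.sense(); print(s['tcp_pos'],s['eef_rot'],s['qpos'])
E
```

```text
t: 2.28
tcp_pos: [0.5209, -0.0375, 0.2534]
eef_rot: [0.019, 3.14, -0.006]
force: [-0.6, -0.6, 0.3]
grip_width: 0.0869
gripper_force: 0.0
0.09 82 [ 0.5524 -0.0462  0.0932] -0.072 -0.0175 0.5292 0.5942
0.095 312 [ 0.5681 -0.0482  0.0976] -0.072 -0.016 0.5301 0.5935
0.1 340 [ 0.5637 -0.0462  0.1025] -0.0693 -0.0161 0.5331 0.587
0.105 420 [ 0.5593 -0.0446  0.1076] -0.0668 -0.0172 0.534 0.58
0.11 655 [ 0.555  -0.0422  0.1128] -0.0642 -0.0193 0.5264 0.5733
0.115 477 [ 0.5487 -0.0401  0.1174] -0.0609 -0.0223 0.5216 0.5672
0.12 228 [ 0.5396 -0.0368  0.122 ] -0.0507 -0.021 0.5116 0.5582
0.125 235 [ 0.5174 -0.028   0.1277] -0.0381 -0.0125 0.4961 0.5327
0.13 228 [ 0.5131 -0.0266  0.1324] -0.0355 -0.012 0.4963 0.5259
0.135 234 [ 0.5097 -0.0256  0.1376] -0.033 -0.0121 0.4929 0.5201
0.14 228 [ 0.505  -0.023   0.1423] -0.0299 -0.0133 0.4958 0.5131
0.145 11 [ 0.502  -0.0215  0.1453] -0.0238 -0.0184 0.4998 0.5038
[ 0.52042915 -0.03369551  0.25285433] [ 1.37556847e-02  3.14089573e+00 -1.69583338e-03] [-0.46480703  0.02283184  0.48905094  1.7383588  -0.00983294  1.38239893
  1.58800772]
```

View pics/w2.png

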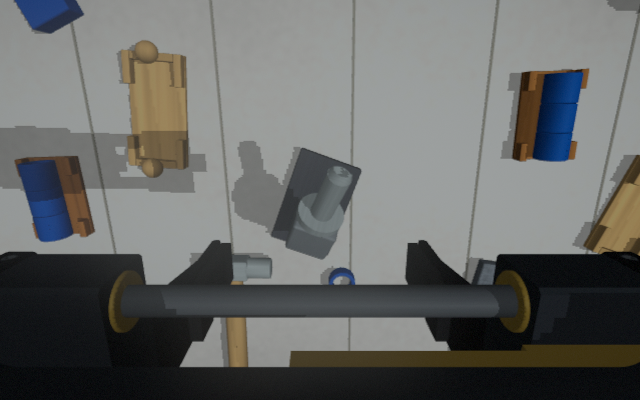

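The pin's free end is at (338,175) and its flange at (320,215), with the foot turned the same way. The knobbed tray is at (155,110) and the tubes are at (45,200) and (555,115). I fit the cylinder and foot for the pin yaw.

```bash
cat >> h.py <<'E'
from scipy.optimize import least_squares
def pinfit(P,rz):
    z=P[...,2]; q=(rz>0)&(z>.118)&(z<.16)&(abs(P[...,0]-.52)<.05)&(abs(P[...,1]+.03)<.04)
    t=np.radians(35)
    def ax(p): return np.array([np.cos(t)*np.cos(p[0]),np.cos(t)*np.sin(p[0]),np.sin(t)]),np.array([p[1],p[2],.105])
    X=P[q]
    def f(p,X=X):
        a,o=ax(p); r=X-o; s=r@a; d=np.linalg.norm(r-s[:,None]*a,axis=1); return d-.0105,s
    p=np.array([np.radians(157),.548,-.041])
    for _ in range(6):
        dd,s=f(p); k=(s>.006)&(s<.051)&(abs(dd)<.006); XX=X[k]
        p=least_squares(lambda v:f(v,XX)[0],p,loss='soft_l1',f_scale=.001).x
    dd,s=f(p); a,o=ax(p)
    return p,a,o,k.sum(),dd[k].std(),np.sort(s[abs(dd)<.02])[-15:].round(4)
E
python3 - <<'E'
from h import *
for n in('wrist','scene'):
    d=dict(np.load(f'/tmp/{n}.npz')); P=pts(d); p,a,o,c,sd,s=pinfit(P,d['range_z'])
    print(n,'yaw',np.degrees(p[0]).round(2),'o',o.round(4),c,sd,'smax',s)
    if n=='wrist':
        im=d['pixels']; H,S,V=cv2.split(cv2.cvtColor(im,cv2.COLOR_RGB2HSV)); z=P[...,2]
        m=(abs(z-.012)<.004)&(V<90)&(S<80)&(abs(P[...,0]-.54)<.12)&(abs(P[...,1]+.04)<.1); 
        m=cv2.morphologyEx(m.astype(np.uint8),cv2.MORPH_OPEN,np.ones((3,3)))>0; rect(P,m,'foot')
        for nm,mm in(('blue',(H>105)&(H<130)&(S>150)),('wood',(H<25)&(S>60)&(z>.004))):
            mm=mm&(d['range_z']>0)&(z<.06); k,l,st,c=cv2.connectedComponentsWithStats(mm.astype(np.uint8))
            for i in range(1,k):
                if st[i,4]>200: rect(P,l==i,nm+str(c[i].round()))
E
```

```text
wrist yaw 159.6 o [ 0.5419 -0.0363  0.105 ] 844 0.0009295773269414587 smax [0.0582 0.0583 0.0583 0.0583 0.0584 0.0585 0.0585 0.0586 0.0586 0.0587
 0.0588 0.059  0.059  0.0591 0.0592]
foot n 2491 c [579.9 -60.9] size [ 81.7 169.9] yaw -31.1 zmax 0.0158
blue[41. 10.] n 922 c [ 351.  -309.4] size [27.7 43.9] yaw -66.2 zmax 0.0279
blue[557. 116.] n 3150 c [464.6 224.1] size [88.8 52. ] yaw 2.5 zmax 0.0405
blue[ 43. 206.] n 1952 c [ 551.4 -349.9] size [88.6 27.1] yaw 2.2 zmax 0.0409
wood[156. 108.] n 6764 c [ 454.5 -218.1] size [ 62.2 139.2] yaw -5.3 zmax 0.0378
wood[529. 113.] n 1729 c [464.4 203.7] size [41.8 95.9] yaw -0.3 zmax 0.0196
wood[620. 219.] n 2690 c [576.2 338.2] size [ 60.1 120.7] yaw -19.0 zmax 0.019
wood[ 71. 193.] n 1622 c [ 551.6 -351.1] size [95.3 62. ] yaw 1.1 zmax 0.0191
wood[237. 342.] n 933 c [ 750.3 -150.2] size [23.6 84.3] yaw -1.8 zmax 0.0272
scene yaw 157.0 o [ 0.5466 -0.0408  0.105 ] 89 0.002092147049856236 smax [0.056  0.0565 0.0567 0.0574 0.0577 0.0582 0.0592 0.0598 0.0598 0.0598
 0.0601 0.0609 0.0616 0.0617 0.0618]
```

```bash
cat >> h.py <<'E'
from scipy.spatial.transform import Rotation as R
def RT(h,p=0):
    h,p=np.radians([h,p]); x=np.array([np.cos(p)*np.cos(h),np.cos(p)*np.sin(h),np.sin(p)]); y=np.array([np.sin(h),-np.cos(h),0])
    return np.c_[x,y,np.cross(x,y)]
def go(pos,h,p=0,s=None):
    s=s or manip.sense(); C=R.from_rotvec(s['eef_rot']).as_matrix(); T=RT(h,p); e=np.array(pos)-s['tcp_pos']
    print('t',s['t'],'lin(cur)',(C.T@e).round(4),'rot',R.from_matrix(C.T@T).as_rotvec().round(3),'lin(tgt)',(T.T@e).round(4),'F',np.round(s['force'],1),'Ftool',(C.T@s['force']).round(1),'w',round(s['grip_width'],4))
A=RT(159.6,35)[:,0]; O=np.array([.5419,-.0363,.105]); 
def pin(sx,off=.014): return O+A*sx+off*RT(159.6,35)[:,2]   # TCP for tube middle at sx
E
python3 - <<'E'
from h import *
go([.4647,.2185,.1],181.5)
E
```

```text
t 2.3333 lin(cur) [0.058  0.2519 0.1525] rot [-0.001  0.001 -0.035] lin(tgt) [0.0491 0.2536 0.1529] F [-0.1 -0.1 -0.2] Ftool [ 0.1 -0.1  0.2] w 0.0872
```

```bash
python3 -m creep '{"jaw":[1,1,1,1,1,1,1,1,1,1,1],"linear":[[0.007,0.031,0],[0.007,0.031,0],[0.007,0.031,0],[0.007,0.031,0.012],[0.007,0.031,0.025],[0.007,0.031,0.025],[0.007,0.031,0.025],[0.009,0.035,0.01],[0,0,0.03],[0,0,0.026],[0,0,0]],"delta_rot":[[0,0,0],[0,0,0],[0,0,0],[0,0,0],[0,0,0],[0,0,0],[0,0,0],[0,0,0],[0,0,-0.035],[0,0,0],[0,0,0]]}'
python3 - <<'E'
from h import *
d=cam('wrist'); P=pts(d); im=d['pixels']; H,S,V=cv2.split(cv2.cvtColor(im,cv2.COLOR_RGB2HSV))
z=P[...,2]
for nm,mm in(('blue',(H>105)&(H<130)&(S>150)),('wood',(H<25)&(S>60)&(z>.004))):
    mm=mm&(d['range_z']>0)&(z<.06); k,l,st,c=cv2.connectedComponentsWithStats(mm.astype(np.uint8))
    for i in range(1,k):
        if st[i,4]>200: rect(P,l==i,nm+str(c[i].round()))
go([.4647,.2185,.009],181.5)
E
```

```text
t: 3.25
tcp_pos: [0.4576, 0.2224, 0.0943]
eef_rot: [0.058, -3.132, 0.008]
force: [-1.3, -1.0, -0.5]
grip_width: 0.0869
gripper_force: 0.0
blue[313. 228.] n 4867 c [463.2 217.4] size [85.3 31.5] yaw 0.5 zmax 0.0405
wood[311. 212.] n 4580 c [464.4 216.8] size [96.  61.5] yaw 1.6 zmax 0.019
wood[432. 344.] n 337 c [566.6 321.3] size [20.3 26.8] yaw -88.1 zmax 0.0068
t 3.3 lin(cur) [-0.0056 -0.0038  0.088 ] rot [-0.003 -0.006  0.009] lin(tgt) [-0.0051 -0.004   0.088 ] F [0.4 0.5 0.9] Ftool [-0.4  0.5 -0.9] w 0.0873
```

```bash
python3 -m creep '{"jaw":[1,1,1,1,1],"linear":[[-0.005,-0.005,0.03],[0,0,0.03],[0,0,0.024],[0,0,0],[0,0,0]],"delta_rot":[[0,0,0],[0,0,0.005],[0,0,0],[0,0,0],[0,0,0]]}'
python3 - <<'E'
from h import *
go([.4645,.2175,.009],181.5)
E
```

```text
t: 3.72
tcp_pos: [0.4678, 0.2178, 0.0164]
eef_rot: [0.045, -3.141, 0.0]
force: [0.2, 0.7, 0.3]
grip_width: 0.0868
gripper_force: 0.0
t 3.7167 lin(cur) [ 0.0033 -0.0002  0.0074] rot [-0.    -0.     0.002] lin(tgt) [ 0.0033 -0.0002  0.0074] F [0.2 0.7 0.3] Ftool [-0.2  0.7 -0.3] w 0.0868
```

```bash
python3 -m creep '{"jaw":[1,1,0.2,0.2,0.2,0.2,0.2,0.2,0.2,0.2],"linear":[[0.003,0,0.007],[0,0,0],[0,0,0],[0,0,0],[0,0,0],[0,0,0],[0,0,0],[0,0,0],[0,0,0],[0,0,0]],"delta_rot":[[0,0,0],[0,0,0],[0,0,0],[0,0,0],[0,0,0],[0,0,0],[0,0,0],[0,0,0],[0,0,0],[0,0,0]]}' 12
python3 - <<'E'
from h import *
go([.4645,.2175,.009],181.5)
go([.4645,.2175,.25],181.5)
E
```

```text
t: 4.55
tcp_pos: [0.4646, 0.2176, 0.0086]
eef_rot: [0.046, -3.141, 0.0]
force: [-0.4, -0.6, -0.4]
grip_width: 0.0414
gripper_force: 0.0
t 4.55 lin(cur) [ 0.0001 -0.0001 -0.0004] rot [-0.    -0.     0.003] lin(tgt) [ 0.0001 -0.0001 -0.0004] F [-0.4 -0.6 -0.4] Ftool [ 0.4 -0.6  0.4] w 0.0414
t 4.55 lin(cur) [ 1.000e-04 -1.000e-04 -2.414e-01] rot [-0.    -0.     0.003] lin(tgt) [ 1.000e-04 -1.000e-04 -2.414e-01] F [-0.4 -0.6 -0.4] Ftool [ 0.4 -0.6  0.4] w 0.0414
```

```bash
python3 -m creep '{"jaw":[0.2,0.2,0.2,0.2,0.2,0.2,0.2,0.2,0.2,0.2,0.2,0.2],"linear":[[0,0,0],[0,0,0],[0,0,0],[0,0,0],[0,0,-0.01],[0,0,-0.03],[0,0,-0.04],[0,0,-0.04],[0,0,-0.04],[0,0,-0.04],[0,0,0],[0,0,0]],"delta_rot":[[0,0,0],[0,0,0],[0,0,0],[0,0,0],[0,0,0],[0,0,0],[0,0,0],[0,0,0],[0,0,0],[0,0,0],[0,0,0],[0,0,0]]}' 12
python3 - <<'E'
from h import *
s=manip.sense(); print(s['gripper_force'],s['tcp_pos'],pin(.13))
go(pin(.13),159.6,35)
d=cam('wrist'); cv2.imwrite('pics/w3.png',d['pixels'][...,::-1])
E
```

```text
t: 5.55
tcp_pos: [0.4663, 0.2184, 0.2123]
eef_rot: [-0.046, 3.135, 0.006]
force: [-0.7, -0.2, -0.9]
grip_width: 0.0324
gripper_force: 11.9
11.937029646942392 [0.46627095 0.21837206 0.2122694 ] [0.43456262 0.00361841 0.16809681]
t 5.55 lin(cur) [ 0.0382 -0.2139  0.0432] rot [-0.113  0.608  0.375] lin(tgt) [-0.0623 -0.2123  0.0103] F [-0.7 -0.2 -0.9] Ftool [ 0.7 -0.2  0.9] w 0.0324
```

View pics/w3.png

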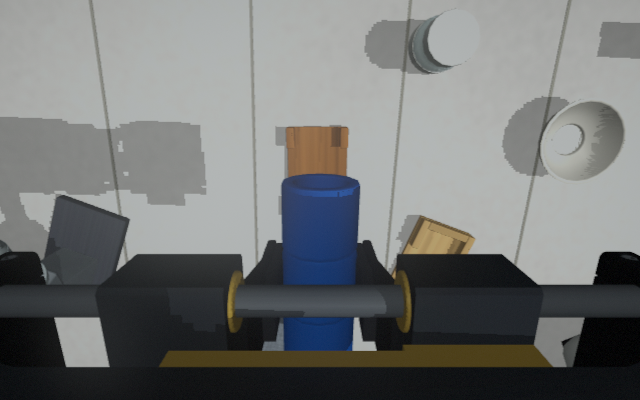

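The tube is held, centred in the image at about (320,230), with its near end at (320,183). I measure its pose in the tool frame.

```bash
cat >> h.py <<'E'
def held():
    s=manip.sense(); d=cam('wrist'); C=R.from_rotvec(s['eef_rot']).as_matrix(); P=(pts(d)-s['tcp_pos'])@C
    im=d['pixels']; H,S,V=cv2.split(cv2.cvtColor(im,cv2.COLOR_RGB2HSV))
    m=(H>105)&(H<130)&(S>130)&(d['range_z']>0)&(abs(P[...,1])<.03)&(abs(P[...,2]+.02)<.04)
    X=P[m]; X=X[X[:,0]<np.percentile(X[:,0],99)-.002]
    f=lambda p:np.hypot(X[:,1]-p[0]-p[1]*X[:,0],X[:,2]-p[2]-p[3]*X[:,0])-.017
    r=least_squares(f,[0,0,-.014,0],loss='soft_l1',f_scale=.001); p=r.x
    print('held y0 %.4f yslope %.3f z0 %.4f zslope %.3f'%tuple(p),'n',len(X),'std',f(p).std().round(4),'xmax',P[m][:,0].max().round(4),'xmin',P[m][:,0].min().round(4))
E
python3 - <<'E'
from h import *
held()
E
```

```text
held y0 -0.0003 yslope 0.013 z0 -0.0126 zslope -0.004 n 8740 std 0.001 xmax 0.0446 xmin -0.0383
```

```bash
python3 -m creep '{"jaw":[0.2,0.2,0.2,0.2,0.2,0.2,0.2,0.2],"linear":[[0.005,-0.03,0],[0.005,-0.03,0],[0.005,-0.03,0],[0.005,-0.03,0],[0.005,-0.03,0],[0.005,-0.03,0],[0.008,-0.034,0],[0,0,0]],"delta_rot":[[0,0,0],[0,0,0],[0,0,0],[0,0,0],[0,0,0],[0,0,0],[0,0,0],[0,0,0]]}' 12
python3 -m creep '{"jaw":[0.2,0.2,0.2,0.2,0.2,0.2,0.2,0.2,0.2,0.2],"linear":[[0,0,0],[0,0,0],[0,0,0],[0,0,0],[0,0,0],[0,0,0],[0,0,0],[0,0,0],[0,0,0],[0,0,0]],"delta_rot":[[-0.0145,0.076,0.047],[-0.0145,0.076,0.047],[-0.0145,0.076,0.047],[-0.0145,0.076,0.047],[-0.0145,0.076,0.047],[-0.0145,0.076,0.047],[-0.0145,0.076,0.047],[-0.0145,0.076,0.047],[0,0,0],[0,0,0]]}'
python3 - <<'E'
from h import *
go(pin(.13,.0133),159.6,35); print(manip.sense()['qpos'])
E
```

```text
t: 6.32
tcp_pos: [0.4306, -0.0045, 0.207]
eef_rot: [0.032, -3.138, 0.004]
force: [-0.2, -0.9, 0.5]
grip_width: 0.0325
gripper_force: 11.9
t: 7.15
tcp_pos: [0.4323, 0.0021, 0.2063]
eef_rot: [-0.454, -2.488, -0.136]
force: [-0.8, 0.5, -0.5]
grip_width: 0.0325
gripper_force: 11.9
t 7.15 lin(cur) [-0.0234  0.0025  0.0295] rot [-0.004 -0.007 -0.006] lin(tgt) [-0.0232  0.0022  0.0297] F [-0.8  0.5 -0.5] Ftool [0.5 0.2 0.9] w 0.0325
[-0.38297816  0.38027021  0.57234093  1.61118132 -0.2861077   1.82831909
  1.44653996]
```

```bash
python3 -m creep '{"jaw":[0.2,0.2,0.2,0.2],"linear":[[-0.012,0.002,0.015],[-0.011,0,0.0145],[0,0,0],[0,0,0]],"delta_rot":[[-0.004,-0.007,-0.006],[0,0,0],[0,0,0],[0,0,0]]}'
python3 - <<'E'
from h import *
go(pin(.13,.0133),159.6,35); held()
d=cam('scene'); P=pts(d); im=d['pixels']; H,S,V=cv2.split(cv2.cvtColor(im,cv2.COLOR_RGB2HSV))
p,a,o,c,sd,s=pinfit(P,d['range_z']); print('pin',np.degrees(p[0]),o,c,sd)
m=(H>105)&(H<130)&(S>130)&(d['range_z']>0)&(abs(P[...,2]-.17)<.06); X=P[m]; print('tube pts',len(X))
Rr=RT(159.6,35); Y=(X-O)@Rr  # pin frame coordinates (wrist calibration)
f=lambda v:np.hypot(Y[:,1]-v[0]-v[1]*(Y[:,0]-.13),Y[:,2]-v[2]-v[3]*(Y[:,0]-.13))-.017
r=least_squares(f,[0,0,0,0],loss='soft_l1',f_scale=.001); print('tube in pin frame (scene)',r.x.round(4),Y[:,0].min(),Y[:,0].max())
z=P[...,2]; q=(d['range_z']>0)&(z>.118)&(z<.145)&(abs(P[...,0]-.52)<.04)&(abs(P[...,1]+.03)<.03)&(S<60); Y=(P[q]-O)@Rr; Y=Y[(Y[:,0]>.006)&(Y[:,0]<.051)&(np.hypot(Y[:,1],Y[:,2])<.02)]
f=lambda v:np.hypot(Y[:,1]-v[0]-v[1]*(Y[:,0]-.03),Y[:,2]-v[2]-v[3]*(Y[:,0]-.03))-.0105
r=least_squares(f,[0,0,0,0],loss='soft_l1',f_scale=.001); print('pin in pin frame (scene)',r.x.round(4),len(Y))
cv2.imwrite('pics/s1.png',cv2.resize(im[120:250,240:400],None,fx=4,fy=4,interpolation=cv2.INTER_CUBIC)[...,::-1])
E
```

```text
t: 7.48
tcp_pos: [0.4344, 0.0044, 0.1716]
eef_rot: [-0.446, -2.5, -0.146]
force: [0.1, 0.6, 0.0]
grip_width: 0.0329
gripper_force: 11.9
t 7.4833 lin(cur) [-0.0023 -0.0007  0.0019] rot [0.002 0.002 0.004] lin(tgt) [-0.0024 -0.0007  0.0019] F [0.1 0.6 0. ] Ftool [0.1 0.6 0. ] w 0.0329
held y0 -0.0004 yslope 0.014 z0 -0.0126 zslope -0.005 n 8832 std 0.0011 xmax 0.0441 xmin -0.038
pin 158.6819997791874 [ 0.54641971 -0.03996121  0.105     ] 89 0.0021821929368897705
tube pts 46
tube in pin frame (scene) [ 0.0492 -1.262  -0.0395  0.8351] 0.1125111728900776 0.1748072462961237
pin in pin frame (scene) [-0.0012  0.0313 -0.0031 -0.0083] 98
```

View pics/s1.png

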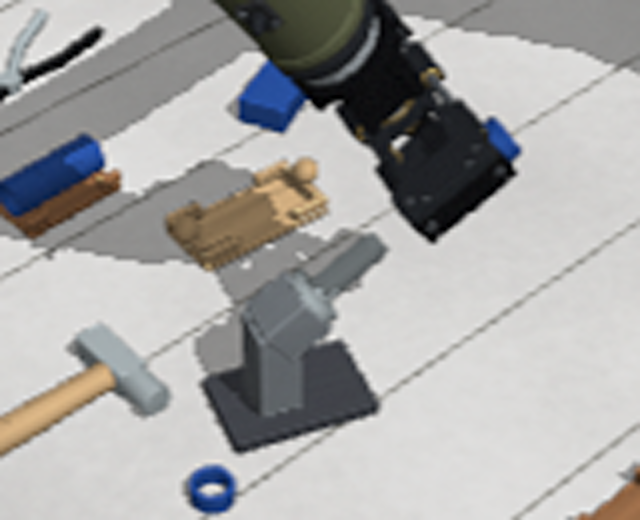

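The gripper hides the tube from this view; the pin's tip is at (375,245) and the tray is undisturbed. I align with the wrist measurements and advance slowly, watching the force.

```bash
python3 -m creep '{"jaw":[0.2,0.2,0.2,0.2,0.2,0.2,0.2,0.2,0.2,0.2],"linear":[[-0.002,0,0.0016],[0,0,0],[-0.01,0,0],[-0.01,0,0],[-0.005,0,0],[-0.005,0,0],[-0.005,0,0],[-0.005,0,0],[0,0,0],[0,0,0]],"delta_rot":[[0.002,0.002,-0.01],[0,0,0],[0,0,0],[0,0,0],[0,0,0],[0,0,0],[0,0,0],[0,0,0],[0,0,0],[0,0,0]]}'
python3 - <<'E'
from h import *
go(pin(.09,.013),159.6,35); held(); print(manip.sense()['ft_torque'])
E
```

```text
t: 8.42
tcp_pos: [0.467, -0.0076, 0.1456]
eef_rot: [-0.434, -2.5, -0.147]
force: [-0.1, 0.3, -0.2]
grip_width: 0.0324
gripper_force: 11.9
t 8.4167 lin(cur) [ 0.001  -0.0008  0.0002] rot [0.    0.    0.012] lin(tgt) [ 0.001  -0.0008  0.0002] F [-0.1  0.3 -0.2] Ftool [0.1 0.3 0.3] w 0.0324
held y0 -0.0004 yslope 0.014 z0 -0.0126 zslope -0.005 n 8814 std 0.0011 xmax 0.044 xmin -0.0379
[-0.20066787 -0.66525144  0.02036736]
```

```bash
python3 -m creep '{"jaw":[0.2,0.2,0.2,0.2,0.2],"linear":[[-0.004,-0.0004,0],[-0.004,0,0],[-0.004,0,0],[0,0,0],[0,0,0]],"delta_rot":[[0,0,0],[0,0,0],[0,0,0],[0,0,0],[0,0,0]]}'
python3 -c "
from h import *
go(pin(.075,.013),159.6,35)"
python3 -m creep '{"jaw":[0.2,0.2,0.2,0.2,0.2],"linear":[[-0.0015,0,0],[-0.0015,0,0],[-0.0015,0,0],[0,0,0],[0,0,0]],"delta_rot":[[0,0,0],[0,0,0],[0,0,0],[0,0,0],[0,0,0]]}'
python3 -c "
from h import *
go(pin(.075,.013),159.6,35); held()"
```

```text
t: 8.88
tcp_pos: [0.4761, -0.0111, 0.1387]
eef_rot: [-0.434, -2.5, -0.147]
force: [0.2, 0.6, -1.1]
grip_width: 0.0324
gripper_force: 11.9
t 8.8833 lin(cur) [-0.002  -0.0007  0.0002] rot [0.    0.    0.012] lin(tgt) [-0.0021 -0.0007  0.0002] F [ 0.2  0.6 -1.1] Ftool [-0.6  0.6  0.9] w 0.0324
t: 9.3
tcp_pos: [0.4777, -0.0117, 0.1377]
eef_rot: [-0.433, -2.495, -0.148]
force: [-5.7, 0.5, 7.0]
grip_width: 0.0324
gripper_force: 12.0
t 9.3 lin(cur) [-0.0001 -0.0006  0.0004] rot [ 0.    -0.005  0.013] lin(tgt) [-0.0001 -0.0006  0.0004] F [-5.7  0.5  7. ] Ftool [ 8.6 -1.4 -2.5] w 0.0324
held y0 -0.0004 yslope 0.006 z0 -0.0126 zslope -0.001 n 8872 std 0.0011 xmax 0.0443 xmin -0.0381
```

The tube stopped with 8.6 N along the pin at s = 75 mm, exactly 30 mm short, so it is a rework tube. I draw it off.

```bash
python3 -m creep '{"jaw":[0.2,0.2,0.2,0.2,0.2,0.2,0.2,0.2,0.2,0.2],"linear":[[0.004,0,0],[0.006,0,0],[0.008,0,0],[0.01,0,0],[0.015,0,0],[0.02,0,0],[0,0,-0.02],[0,0,-0.03],[0,0,0],[0,0,0]],"delta_rot":[[0,0,0],[0,0,0],[0,0,0],[0,0,0],[0,0,0],[0,0,0],[0,0,0],[0,0,0],[0,0,0],[0,0,0]]}'
python3 -c "
from h import *
held(); go([.56,.335,.25],161); print(manip.sense()['qpos'])"
```

```text
t: 10.18
tcp_pos: [0.4585, -0.0054, 0.2147]
eef_rot: [-0.435, -2.504, -0.148]
force: [0.2, 0.4, -0.6]
grip_width: 0.0322
gripper_force: 12.0
held y0 -0.0004 yslope 0.005 z0 -0.0126 zslope -0.003 n 8848 std 0.0011 xmax 0.0443 xmin -0.038
t 10.2333 lin(cur) [ 0.0348  0.3548 -0.0164] rot [ 0.012 -0.609 -0.012] lin(tgt) [ 0.0139  0.3548 -0.0363] F [-1.1 -0.3  0.2] Ftool [ 0.8 -0.7  0.4] w 0.0327
[-0.35694544  0.42333608  0.57304519  1.53903068 -0.30066591  1.85488679
  1.47935738]
```

```bash
python3 -m creep '{"jaw":[0.2,0.2,0.2,0.2,0.2,0.2,0.2,0.2,0.2,0.2,0.2,0.2],"linear":[[0.002,0.032,-0.0025],[0.002,0.032,-0.0025],[0.002,0.032,-0.0025],[0.002,0.032,-0.0025],[0.002,0.032,-0.0025],[0.002,0.032,-0.0025],[0.002,0.032,-0.0025],[0.002,0.032,-0.0025],[0.002,0.032,-0.0025],[0.002,0.033,-0.0025],[0.004,0.033,-0.0025],[0,0,0]],"delta_rot":[[0.001,-0.0555,-0.001],[0.001,-0.0555,-0.001],[0.001,-0.0555,-0.001],[0.001,-0.0555,-0.001],[0.001,-0.0555,-0.001],[0.001,-0.0555,-0.001],[0.001,-0.0555,-0.001],[0.001,-0.0555,-0.001],[0.001,-0.0555,-0.001],[0.001,-0.0555,-0.001],[0.001,-0.0555,-0.001],[0,0,0]]}'
python3 -m creep '{"jaw":[0.2,0.2],"linear":[[0,0,0],[0,0,0]],"delta_rot":[[0,0,0],[0,0,0]]}'
python3 - <<'E'
from h import *
d=cam('wrist'); P=pts(d); im=d['pixels']; H,S,V=cv2.split(cv2.cvtColor(im,cv2.COLOR_RGB2HSV)); z=P[...,2]
mm=(H<25)&(S>60)&(z>.003)&(z<.03)&(d['range_z']>0); k,l,st,c=cv2.connectedComponentsWithStats(cv2.morphologyEx(mm.astype(np.uint8),cv2.MORPH_OPEN,np.ones((3,3))))
for i in range(1,k):
    if st[i,4]>100: rect(P,l==i,'wood'+str(c[i].round()))
cv2.imwrite('pics/w4.png',im[...,::-1])
go([.576,.338,.1],161); print(manip.sense()['tcp_pos'])
E
```

```text
t: 11.23
tcp_pos: [0.5578, 0.3443, 0.2467]
eef_rot: [-0.498, -3.1, -0.008]
force: [-2.0, 1.0, -0.7]
grip_width: 0.0327
gripper_force: 12.0
t: 11.4
tcp_pos: [0.5617, 0.3325, 0.2468]
eef_rot: [-0.519, -3.097, 0.003]
force: [0.9, -0.1, 0.0]
grip_width: 0.0322
gripper_force: 12.0
wood[191. 119.] n 5029 c [464.4 216.8] size [95.3 62.2] yaw 1.6 zmax 0.0194
wood[332. 150.] n 2658 c [547.2 351.6] size [61.3 59.2] yaw 70.2 zmax 0.0195
t 11.45 lin(cur) [-0.0107  0.011   0.147 ] rot [-0.002 -0.    -0.002] lin(tgt) [-0.0106  0.0107  0.1471] F [-0.1 -1.5  0.2] Ftool [-0.4 -1.4 -0.1] w 0.0328
[0.56245303 0.33131466 0.24705703]
```

View pics/w4.png

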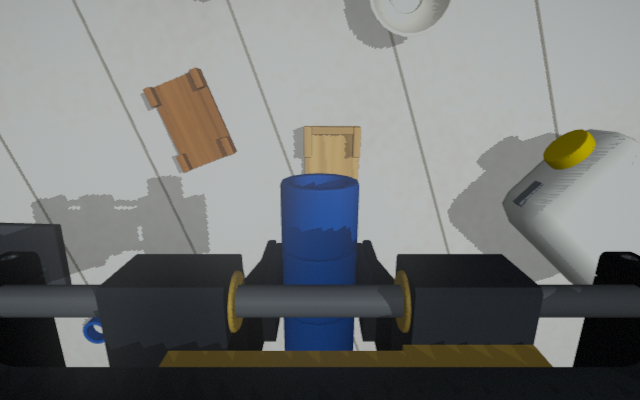

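The tray end is visible at (332,150), directly ahead of the held tube. The tray centre comes out at about (0.577,0.3405), heading 160.4.

```bash
python3 -m creep '{"jaw":[0.2,0.2,0.2,0.2,0.2,0.2,0.2,0.2],"linear":[[-0.011,0.013,0],[0,0,0.03],[0,0,0.04],[0,0,0.04],[0,0,0.04],[0,0,0.03],[0,0,0.02],[0,0,0]],"delta_rot":[[-0.002,0,0.01],[0,0,0],[0,0,0],[0,0,0],[0,0,0],[0,0,0],[0,0,0],[0,0,0]]}'
python3 -m creep '{"jaw":[0.2,0.2],"linear":[[0,0,0],[0,0,0]],"delta_rot":[[0,0,0],[0,0,0]]}'
python3 -c "
from h import *
held(); go([.577,.3405,.0095],160.4); print(manip.sense()['tcp_pos'])"
```

```text
t: 12.12
tcp_pos: [0.5745, 0.3377, 0.0421]
eef_rot: [-0.54, -3.088, 0.009]
force: [-1.1, 1.0, -0.8]
grip_width: 0.0322
gripper_force: 12.0
t: 12.28
tcp_pos: [0.5792, 0.3415, 0.0499]
eef_rot: [0.538, 3.092, 0.006]
force: [0.6, 0.5, 0.1]
grip_width: 0.0322
gripper_force: 12.0
held y0 -0.0005 yslope 0.005 z0 -0.0126 zslope -0.002 n 9220 std 0.0011 xmax 0.0448 xmin -0.0367
t 12.3333 lin(cur) [ 0.0019 -0.0025  0.041 ] rot [ 0.005  0.003 -0.002] lin(tgt) [ 0.0018 -0.0023  0.041 ] F [ 0.4  0.3 -0.1] Ftool [-0.3  0.4  0.1] w 0.0325
[0.57948328 0.34207113 0.05051367]
```

```bash
python3 -m creep '{"jaw":[0.2,0.2,0.2,0.2,0.2,0.2],"linear":[[0.002,-0.002,0.02],[0,0,0.012],[0,0,0.005],[0,0,0],[0,0,0],[0,0,0]],"delta_rot":[[0.005,0.003,0],[0,0,0],[0,0,0],[0,0,0],[0,0,0],[0,0,0]]}'
python3 -c "
from h import *
go([.577,.3405,.0095],160.4)"
```

```text
t: 12.83
tcp_pos: [0.5758, 0.3413, 0.012]
eef_rot: [-0.535, -3.094, 0.002]
force: [0.7, 0.2, -0.6]
grip_width: 0.0325
gripper_force: 12.0
t 12.8333 lin(cur) [-0.0014 -0.0003  0.0025] rot [-0.001 -0.002 -0.001] lin(tgt) [-0.0014 -0.0003  0.0025] F [ 0.7  0.2 -0.6] Ftool [-0.6  0.5  0.6] w 0.0325
```

```bash
python3 -m creep '{"jaw":[0.2,0.2,0.2,0.38,0.42,0.5,0.6,0.65,0.65,0.65],"linear":[[-0.001,0,0.0015],[0,0,0.001],[0,0,0],[0,0,0],[0,0,0],[0,0,0],[0,0,0],[0,0,0],[0,0,0],[0,0,0]],"delta_rot":[[0,0,0],[0,0,0],[0,0,0],[0,0,0],[0,0,0],[0,0,0],[0,0,0],[0,0,0],[0,0,0],[0,0,0]]}'
python3 -c "
from h import *
go([.577,.3405,.0095],160.4)"
python3 -m creep '{"jaw":[0.65,0.65,0.65,0.65,0.65,0.65,1,1,1,1,1,1],"linear":[[0,0,0],[0,0,-0.01],[0,0,-0.03],[0,0,-0.04],[0,0,-0.04],[0,0,-0.04],[0,0,-0.04],[0,0,-0.04],[0,0,0],[0,0,0],[0,0,0],[0,0,0]],"delta_rot":[[0,0,0],[0,0,0],[0,0,0],[0,0,0],[0,0,0],[0,0,0],[0,0,0],[0,0,0],[0,0,0],[0,0,0],[0,0,0],[0,0,0]]}'
python3 - <<'E'
from h import *
d=cam('scene'); P=pts(d); im=d['pixels']; H,S,V=cv2.split(cv2.cvtColor(im,cv2.COLOR_RGB2HSV)); z=P[...,2]
m=(H>105)&(H<130)&(S>130)&(d['range_z']>0); m[:260]=0; m[330:]=0; m[:,:370]=0; m[:,480:]=0; rect(P,m,'tube')
go([.5515,-.351,.25],181.2)
cv2.imwrite('pics/s2.png',cv2.resize(im[120:330,240:500],None,fx=2.5,fy=2.5)[...,::-1])
E
```

```text
t: 13.67
tcp_pos: [0.576, 0.3407, 0.0085]
eef_rot: [-0.535, -3.093, 0.003]
force: [0.6, -0.4, -0.2]
grip_width: 0.0549
gripper_force: 0.0
t 13.6667 lin(cur) [-0.001   0.0002 -0.001 ] rot [-0.002 -0.003 -0.   ] lin(tgt) [-0.001   0.0002 -0.001 ] F [ 0.6 -0.4 -0.2] Ftool [-0.7 -0.1  0.2] w 0.0549
t: 14.67
tcp_pos: [0.5759, 0.3407, 0.2469]
eef_rot: [-0.535, -3.091, 0.006]
force: [0.9, -1.3, -0.3]
grip_width: 0.0849
gripper_force: 0.0
tube n 436 c [576.2 343.4] size [30.2 99.5] yaw -21.6 zmax 0.0452
t 14.7167 lin(cur) [-0.2094 -0.6596 -0.001 ] rot [-0.004 -0.005 -0.363] lin(tgt) [ 0.0388 -0.691  -0.0034] F [-0.3  0.7  0.1] Ftool [ 0.5  0.6 -0.1] w 0.0856
```

View pics/s2.png

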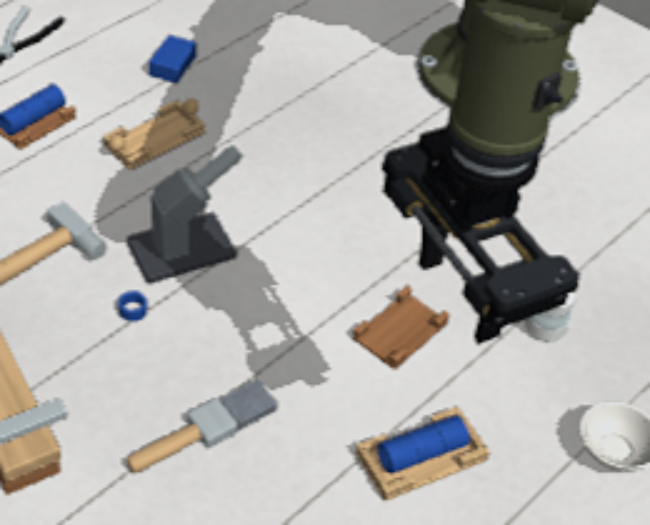

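The tube lies flat inside the plain tray at (423,443), and nothing else has moved. Now the other tube.

```bash
python3 -m creep '{"jaw":[1,1,1,1,1,1,1,1,1,1,1,1],"linear":[[0,0,0],[0,0,0],[0,0,0],[0.004,-0.038,0],[0.004,-0.038,0],[0.004,-0.038,0],[0.004,-0.038,0],[0.004,-0.038,0],[0.004,-0.038,0],[0.004,-0.038,0],[0.004,-0.038,0],[0.004,-0.038,0]],"delta_rot":[[-0.004,-0.005,-0.121],[0,0,-0.121],[0,0,-0.121],[0,0,0],[0,0,0],[0,0,0],[0,0,0],[0,0,0],[0,0,0],[0,0,0],[0,0,0],[0,0,0]]}'
python3 -m creep '{"jaw":[1,1,1,1,1,1,1,1,1,1,1,1],"linear":[[0.003,-0.038,0],[0,-0.038,0],[0,-0.038,0],[0,-0.038,0],[0,-0.038,0],[0,-0.038,0],[0,-0.038,0],[0,-0.038,0],[0,-0.038,0],[0,-0.01,0],[0,0,0],[0,0,0]],"delta_rot":[[0,0,0],[0,0,0],[0,0,0],[0,0,0],[0,0,0],[0,0,0],[0,0,0],[0,0,0],[0,0,0],[0,0,0],[0,0,0],[0,0,0]]}'
cat > look.py <<'E'
from h import *
d=cam('wrist'); P=pts(d); im=d['pixels']; H,S,V=cv2.split(cv2.cvtColor(im,cv2.COLOR_RGB2HSV)); z=P[...,2]
for nm,mm in(('blue',(H>105)&(H<130)&(S>150)),('wood',(H<25)&(S>60)&(z>.003))):
    mm=mm&(d['range_z']>0)&(z<.06); k,l,st,c=cv2.connectedComponentsWithStats(mm.astype(np.uint8))
    for i in range(1,k):
        if st[i,4]>300: rect(P,l==i,nm+str(c[i].round()))
E
python3 - <<'E'
from look import *
go([.5515,-.351,.1],181.2); print(manip.sense()['qpos'])
E
```

```text
t: 15.72
tcp_pos: [0.5465, -0.0034, 0.2468]
eef_rot: [-0.032, 3.141, 0.001]
force: [-0.2, 0.0, 0.6]
grip_width: 0.0869
gripper_force: 0.0
t: 16.72
tcp_pos: [0.5513, -0.3534, 0.2463]
eef_rot: [-0.03, 3.141, 0.004]
force: [1.1, 1.1, 1.0]
grip_width: 0.0868
gripper_force: 0.0
blue[322. 173.] n 1633 c [ 551.3 -350.7] size [87.9 24. ] yaw 1.6 zmax 0.0408
wood[28. 90.] n 10346 c [ 470.6 -650.2] size [ 29.7 183.4] yaw -10.9 zmax 0.0519
wood[448.  78.] n 7732 c [ 454.8 -218.8] size [ 62.8 139.1] yaw -5.3 zmax 0.0377
wood[322. 167.] n 1951 c [ 551.7 -352.1] size [94.8 61.2] yaw 1.2 zmax 0.0193
wood[482. 273.] n 451 c [ 673.5 -150.1] size [23.1 35.2] yaw -1.7 zmax 0.0256
t 16.7667 lin(cur) [0.0008 0.0005 0.1466] rot [0.003 0.001 0.   ] lin(tgt) [0.0006 0.0009 0.1466] F [ 0.   0.3 -0.1] Ftool [-0.   0.3  0.1] w 0.0874
[-0.04919097  0.39082188  0.77781253  1.42648861 -0.2763135   1.43586173
  2.32012397]
```

```bash
python3 -m creep '{"jaw":[1,1,1,1,1,1,1,1,1],"linear":[[0.001,0,0.03],[0,0,0.04],[0,0,0.04],[0,0,0.04],[0,0,0.04],[0,0,0.025],[0,0,0.01],[0,0,0],[0,0,0]],"delta_rot":[[0.003,0.001,0],[0,0,0],[0,0,0],[0,0,0],[0,0,0],[0,0,0],[0,0,0],[0,0,0],[0,0,0]]}'
python3 -c "
from h import *
go([.5515,-.351,.009],181.2)"
```

```text
t: 17.52
tcp_pos: [0.5526, -0.3529, 0.0238]
eef_rot: [-0.035, 3.139, -0.003]
force: [0.2, -1.0, 0.6]
grip_width: 0.087
gripper_force: 0.0
t 17.5167 lin(cur) [0.0011 0.002  0.0147] rot [-0.002  0.003  0.001] lin(tgt) [0.001  0.002  0.0148] F [ 0.2 -1.   0.6] Ftool [-0.2 -1.  -0.6] w 0.087
```

```bash
python3 -m creep '{"jaw":[1,1,1,0.2,0.2,0.2,0.2,0.2,0.2,0.2,0.2,0.2],"linear":[[0.001,0.0015,0.0145],[0,0,0],[0,0,0],[0,0,0],[0,0,0],[0,0,0],[0,0,0],[0,0,0],[0,0,0],[0,0,0],[0,0,0],[0,0,0]],"delta_rot":[[0,0.003,0],[0,0,0],[0,0,0],[0,0,0],[0,0,0],[0,0,0],[0,0,0],[0,0,0],[0,0,0],[0,0,0],[0,0,0],[0,0,0]]}' 12
python3 -c "
from h import *
go([.5515,-.351,.009],181.2)"
python3 -m creep '{"jaw":[0.2,0.2,0.2,0.2,0.2,0.2,0.2,0.2,0.2,0.2],"linear":[[0,0,0],[0,0,0],[0,0,-0.01],[0,0,-0.03],[0,0,-0.04],[0,0,-0.04],[0,0,-0.04],[0,0,-0.04],[0,0,0],[0,0,0]],"delta_rot":[[0,0,0],[0,0,0],[0,0,0],[0,0,0],[0,0,0],[0,0,0],[0,0,0],[0,0,0],[0,0,0],[0,0,0]]}'
python3 -c "
from h import *
held();go(pin(.13,.0133),159.6,35)"
```

```text
t: 18.52
tcp_pos: [0.5503, -0.3526, 0.0082]
eef_rot: [0.032, -3.14, 0.003]
force: [0.5, -0.3, -0.4]
grip_width: 0.035
gripper_force: 0.3
t 18.5167 lin(cur) [-0.0012  0.0015 -0.0008] rot [-0.002 -0.001 -0.001] lin(tgt) [-0.0012  0.0015 -0.0008] F [ 0.5 -0.3 -0.4] Ftool [-0.5 -0.3  0.4] w 0.035
t: 19.35
tcp_pos: [0.5518, -0.3535, 0.2122]
eef_rot: [-0.032, 3.137, -0.008]
force: [0.7, 0.1, -0.4]
grip_width: 0.0321
gripper_force: 12.0
held y0 -0.0003 yslope -0.005 z0 -0.0129 zslope -0.003 n 8425 std 0.001 xmax 0.0433 xmin -0.0373
t 19.4 lin(cur) [0.1087 0.3582 0.0399] rot [-0.117  0.605  0.364] lin(tgt) [0.1671 0.2931 0.167 ] F [-0.2  0.4 -0.7] Ftool [0.2 0.4 0.6] w 0.0324
```

```bash
python3 -m creep '{"jaw":[0.2,0.2,0.2,0.2,0.2,0.2,0.2,0.2,0.2,0.2,0.2,0.2],"linear":[[0.0105,0.036,0],[0.0105,0.036,0],[0.0105,0.036,0],[0.0105,0.036,0],[0.0105,0.036,0],[0.0105,0.036,0],[0.0105,0.036,0],[0.0105,0.036,0],[0.0105,0.036,0],[0.0105,0.036,0],[0,0,0],[0,0,0]],"delta_rot":[[0,0,0],[0,0,0],[0,0,0],[0,0,0],[0,0,0],[0,0,0],[0,0,0],[0,0,0],[0,0,0],[0,0,0],[0,0,0],[0,0,0]]}'
python3 -m creep '{"jaw":[0.2,0.2,0.2,0.2,0.2,0.2,0.2,0.2,0.2,0.2,0.2],"linear":[[0,0,0],[0,0,0],[0,0,0],[0,0,0],[0,0,0],[0,0,0],[0,0,0],[0,0,0],[0,0,0],[0,0,0],[0,0,0]],"delta_rot":[[-0.0145,0.0755,0.0455],[-0.0145,0.0755,0.0455],[-0.0145,0.0755,0.0455],[-0.0145,0.0755,0.0455],[-0.0145,0.0755,0.0455],[-0.0145,0.0755,0.0455],[-0.0145,0.0755,0.0455],[-0.0145,0.0755,0.0455],[0,0,0],[0,0,0],[0,0,0]]}'
python3 - <<'E'
from h import *
go(pin(.13,.0133),159.6,35)
E
```

```text
t: 20.4
tcp_pos: [0.4367, 0.0076, 0.2062]
eef_rot: [0.041, -3.137, 0.004]
force: [0.0, 0.2, -0.9]
grip_width: 0.0329
gripper_force: 12.0
t: 21.32
tcp_pos: [0.4381, 0.0049, 0.2074]
eef_rot: [-0.45, -2.496, -0.139]
force: [0.4, -0.7, -1.2]
grip_width: 0.0327
gripper_force: 12.0
t 21.3167 lin(cur) [-0.0202 -0.0023  0.0331] rot [-0.001 -0.    -0.001] lin(tgt) [-0.0202 -0.0024  0.0331] F [ 0.4 -0.7 -1.2] Ftool [-1.2 -0.5  0.7] w 0.0327
```

```bash
python3 -m creep '{"jaw":[0.2,0.2,0.2,0.2,0.2],"linear":[[-0.01,-0.001,0.016],[-0.009,-0.001,0.0165],[0,0,0],[0,0,0],[0,0,0]],"delta_rot":[[0,0,0.003],[0,0,0],[0,0,0],[0,0,0],[0,0,0]]}'
python3 - <<'E'
from h import *
go(pin(.13,.0133),159.6,35); held()
E
```

```text
t: 21.73
tcp_pos: [0.4349, 0.005, 0.1716]
eef_rot: [-0.452, -2.497, -0.14]
force: [1.0, 0.2, -0.4]
grip_width: 0.0326
gripper_force: 12.0
t 21.7333 lin(cur) [-0.0022 -0.0014  0.0021] rot [-0.     0.001 -0.002] lin(tgt) [-0.0022 -0.0014  0.0021] F [ 1.   0.2 -0.4] Ftool [-0.9  0.5 -0.1] w 0.0326
held y0 -0.0004 yslope -0.003 z0 -0.0130 zslope -0.004 n 8672 std 0.0011 xmax 0.0428 xmin -0.0373
```

```bash
python3 -m creep '{"jaw":[0.2,0.2,0.2,0.2,0.2,0.2,0.2,0.2,0.2,0.2],"linear":[[-0.002,-0.001,0.002],[0,0,0],[-0.01,0,0],[-0.01,0,0],[-0.005,0,0],[-0.005,0,0],[-0.005,0,0],[-0.005,0,0],[0,0,0],[0,0,0]],"delta_rot":[[0,0,0],[0,0,0],[0,0,0],[0,0,0],[0,0,0],[0,0,0],[0,0,0],[0,0,0],[0,0,0],[0,0,0]]}'
python3 -c "
from h import *
go(pin(.075,.0133),159.6,35)"
python3 -m creep '{"jaw":[0.2,0.2,0.2,0.2,0.2],"linear":[[-0.004,0,0],[-0.004,0,0],[-0.004,0,0],[0,0,0],[0,0,0]],"delta_rot":[[0,0,0],[0,0,0],[0,0,0],[0,0,0],[0,0,0]]}'
python3 -c "
from h import *
go(pin(.075,.0133),159.6,35)"
```

```text
t: 22.62
tcp_pos: [0.4654, -0.008, 0.1441]
eef_rot: [-0.453, -2.494, -0.138]
force: [-0.4, 0.8, -0.0]
grip_width: 0.033
gripper_force: 12.0
t 22.6167 lin(cur) [-0.0143  0.0002 -0.0015] rot [-0.002 -0.002 -0.004] lin(tgt) [-0.0143  0.0001 -0.0014] F [-0.4  0.8 -0. ] Ftool [0.5 0.6 0.4] w 0.033
t: 23.03
tcp_pos: [0.4746, -0.0114, 0.1373]
eef_rot: [-0.453, -2.494, -0.139]
force: [-0.3, 0.1, 0.0]
grip_width: 0.0324
gripper_force: 12.0
t 23.0333 lin(cur) [-0.0023  0.0002 -0.0014] rot [-0.001 -0.001 -0.004] lin(tgt) [-0.0023  0.0002 -0.0014] F [-0.3  0.1  0. ] Ftool [ 0.3 -0.   0.2] w 0.0324
```

```bash
python3 -m creep '{"jaw":[0.2,0.2,0.2,0.2,0.2,0.2,0.2],"linear":[[0,0,-0.0012],[-0.0015,0,0],[-0.0015,0,0],[-0.0015,0,0],[-0.0015,0,0],[0,0,0],[0,0,0]],"delta_rot":[[0,0,0],[0,0,0],[0,0,0],[0,0,0],[0,0,0],[0,0,0],[0,0,0]]}'
python3 -c "
from h import *
go(pin(.075,.0133),159.6,35)"
```

```text
t: 23.62
tcp_pos: [0.4798, -0.0134, 0.1349]
eef_rot: [-0.453, -2.494, -0.139]
force: [-0.6, 0.3, -0.8]
grip_width: 0.0324
gripper_force: 12.0
t 23.6167 lin(cur) [ 0.0036  0.0001 -0.0002] rot [-0.001 -0.001 -0.004] lin(tgt) [ 0.0036  0.0002 -0.0002] F [-0.6  0.3 -0.8] Ftool [0.1 0.1 1. ] w 0.0324
```

It has passed the 75 mm stop with no resistance. I continue towards the flange.

```bash
python3 -m creep '{"jaw":[0.2,0.2,0.2,0.2,0.2,0.2,0.2,0.2,0.2,0.2],"linear":[[-0.003,0,0],[-0.003,0,0],[-0.003,0,0],[-0.003,0,0],[-0.003,0,0],[-0.003,0,0],[-0.002,0,0],[-0.002,0,0],[0,0,0],[0,0,0]],"delta_rot":[[0,0,0],[0,0,0],[0,0,0],[0,0,0],[0,0,0],[0,0,0],[0,0,0],[0,0,0],[0,0,0],[0,0,0]]}'
python3 -c "
from h import *
go(pin(.045,.0133),159.6,35)"
```

```text
t: 24.45
tcp_pos: [0.4967, -0.0197, 0.1223]
eef_rot: [-0.453, -2.494, -0.139]
force: [-0.3, 0.6, -0.8]
grip_width: 0.0321
gripper_force: 12.0
t 24.45 lin(cur) [-0.0044  0.0002 -0.0001] rot [-0.001 -0.001 -0.004] lin(tgt) [-0.0044  0.0002 -0.0001] F [-0.3  0.6 -0.8] Ftool [-0.1  0.5  0.9] w 0.0321
```

```bash
python3 -m creep '{"jaw":[0.2,0.2,0.2,0.2,0.2,0.2],"linear":[[-0.0015,0,0],[-0.0015,0,0],[-0.001,0,0],[-0.001,0,0],[0,0,0],[0,0,0]],"delta_rot":[[0,0,0],[0,0,0],[0,0,0],[0,0,0],[0,0,0],[0,0,0]]}'
python3 -c "
from h import *
go(pin(.045,.0133),159.6,35)"
```

```text
t: 24.95
tcp_pos: [0.499, -0.0204, 0.1208]
eef_rot: [-0.452, -2.49, -0.14]
force: [-4.5, 3.0, 5.7]
grip_width: 0.0323
gripper_force: 12.0
t 24.95 lin(cur) [-0.0015  0.     -0.    ] rot [-0.001 -0.006 -0.003] lin(tgt) [-0.0015  0.     -0.    ] F [-4.5  3.   5.7] Ftool [ 7.6  1.2 -1.6] w 0.0323
```

It is firmly against the flange: 7.6 N at about 45 mm, allowing for the 1.3 mm offset in the grip. It goes in the knobbed tray. I draw it off.

```bash
python3 -m creep '{"jaw":[0.2,0.2,0.2,0.2,0.2,0.2,0.2,0.2,0.2,0.2,0.2,0.2],"linear":[[0.004,0,0],[0.006,0,0],[0.008,0,0],[0.01,0,0],[0.01,0,0],[0.012,0,0],[0.015,0,0],[0.02,0,0],[0.005,0,-0.02],[0,0,-0.03],[0,0,0],[0,0,0]],"delta_rot":[[0,0,0],[0,0,0],[0,0,0],[0,0,0],[0,0,0],[0,0,0],[0,0,0],[0,0,0],[0,0,0],[0,0,0],[0,0,0],[0,0,0]]}'
python3 -c "
from h import *
held(); go([.4535,-.2187,.25],174.7); print(manip.sense()['qpos'])"
```

```text
t: 25.95
tcp_pos: [0.4591, -0.0054, 0.2134]
eef_rot: [-0.453, -2.498, -0.14]
force: [0.2, 0.6, -1.4]
grip_width: 0.0328
gripper_force: 12.0
held y0 -0.0004 yslope -0.001 z0 -0.0130 zslope -0.001 n 8641 std 0.0011 xmax 0.0428 xmin -0.0386
t 26.0 lin(cur) [-0.0364 -0.2019 -0.0707] rot [ 0.079 -0.607 -0.258] lin(tgt) [-0.0149 -0.2132 -0.0376] F [ 0.5 -0.  -0.9] Ftool [-0.9  0.2  0.4] w 0.0328
[-0.40371859  0.44068376  0.63874521  1.53886995 -0.31904135  1.86099305
  1.48703255]
```

```bash
python3 -m creep '{"jaw":[0.2,0.2,0.2,0.2,0.2,0.2,0.2,0.2],"linear":[[-0.005,-0.0288,-0.01],[-0.005,-0.0288,-0.01],[-0.005,-0.0288,-0.01],[-0.005,-0.0288,-0.01],[-0.005,-0.0288,-0.01],[-0.005,-0.0288,-0.01],[-0.006,-0.029,-0.01],[0,0,0]],"delta_rot":[[0,0,0],[0,0,0],[0,0,0],[0,0,0],[0,0,0],[0,0,0],[0,0,0],[0,0,0]]}'
python3 -m creep '{"jaw":[0.2,0.2,0.2,0.2,0.2,0.2,0.2,0.2,0.2,0.2,0.2],"linear":[[0,0,0],[0,0,0],[0,0,0],[0,0,0],[0,0,0],[0,0,0],[0,0,0],[0,0,0],[0,0,0],[0,0,0],[0,0,0]],"delta_rot":[[0.01,-0.076,-0.032],[0.01,-0.076,-0.032],[0.01,-0.076,-0.032],[0.01,-0.076,-0.032],[0.01,-0.076,-0.032],[0.01,-0.076,-0.032],[0.01,-0.076,-0.032],[0.01,-0.076,-0.032],[0,0,0],[0,0,0],[0,0,0]]}'
python3 - <<'E'
from look import *
go([.4547,-.2187,.06],174.7); print(manip.sense()['tcp_pos'])
E
```

```text
t: 26.67
tcp_pos: [0.4502, -0.2246, 0.2493]
eef_rot: [-0.466, -2.492, -0.135]
force: [-1.3, -1.1, 0.2]
grip_width: 0.0325
gripper_force: 12.0
t: 27.58
tcp_pos: [0.453, -0.2177, 0.2489]
eef_rot: [-0.147, -3.135, 0.002]
force: [0.0, -0.7, -0.4]
grip_width: 0.0327
gripper_force: 12.0
blue[211.  65.] n 2740 c [ 332.  -318.1] size [66.8 42.6] yaw 24.8 zmax 0.0283
wood[319. 145.] n 3349 c [ 423.8 -215.5] size [61.4 78.4] yaw -5.3 zmax 0.0381
wood[217. 239.] n 1794 c [ 542.3 -352.1] size [77.3 61.6] yaw 1.0 zmax 0.0194
t 27.6333 lin(cur) [-2.000e-03 -1.000e-04  1.888e-01] rot [-0.002 -0.003 -0.002] lin(tgt) [-0.0014 -0.0006  0.1888] F [ 0.7 -0.6 -0.1] Ftool [-0.8 -0.5  0.1] w 0.0327
[ 0.45334129 -0.21798522  0.24882858]
```

```bash
python3 -m creep '{"jaw":[0.2,0.2,0.2,0.2,0.2,0.2,0.2,0.2,0.2],"linear":[[-0.0005,0,0.03],[0,0,0.04],[0,0,0.04],[0,0,0.04],[0,0,0.03],[0,0,0.02],[0,0,0],[0,0,0],[0,0,0]],"delta_rot":[[-0.002,-0.003,-0.002],[0,0,0],[0,0,0],[0,0,0],[0,0,0],[0,0,0],[0,0,0],[0,0,0],[0,0,0]]}'
python3 -c "
from h import *
go([.4535,-.2183,.009],174.7)"
```

```text
t: 28.38
tcp_pos: [0.4549, -0.2194, 0.0502]
eef_rot: [0.145, 3.136, -0.003]
force: [0.2, -0.2, -0.6]
grip_width: 0.0325
gripper_force: 12.0
t 28.3833 lin(cur) [0.0016 0.001  0.0412] rot [-0.002  0.002  0.   ] lin(tgt) [0.0015 0.001  0.0412] F [ 0.2 -0.2 -0.6] Ftool [-0.2 -0.2  0.6] w 0.0325
```

```bash
python3 -m creep '{"jaw":[0.2,0.2,0.2,0.2,0.2,0.2],"linear":[[0.001,0.001,0.02],[0,0,0.012],[0,0,0.005],[0,0,0],[0,0,0],[0,0,0]],"delta_rot":[[0,0,0],[0,0,0],[0,0,0],[0,0,0],[0,0,0],[0,0,0]]}'
python3 -c "
from h import *
go([.4535,-.2183,.009],174.7)"
```

```text
t: 28.88
tcp_pos: [0.4537, -0.2178, 0.0133]
eef_rot: [0.145, 3.135, -0.001]
force: [-0.2, 0.0, 0.0]
grip_width: 0.0327
gripper_force: 12.0
t 28.8833 lin(cur) [ 0.0002 -0.0005  0.0042] rot [-0.     0.003  0.   ] lin(tgt) [ 0.0002 -0.0005  0.0043] F [-0.2  0.   0. ] Ftool [ 0.2 -0.  -0. ] w 0.0327
```

```bash
python3 -m creep '{"jaw":[0.2,0.2,0.2,0.2],"linear":[[0,0,0.002],[0,0,0.002],[0,0,0],[0,0,0]],"delta_rot":[[0,0.003,0],[0,0,0],[0,0,0],[0,0,0]]}'
python3 -m creep '{"jaw":[0.38,0.42,0.5,0.6,0.65,0.65,0.65,0.65],"linear":[[0,0,0],[0,0,0],[0,0,0],[0,0,0],[0,0,0],[0,0,0],[0,0,0],[0,0,0]],"delta_rot":[[0,0,0],[0,0,0],[0,0,0],[0,0,0],[0,0,0],[0,0,0],[0,0,0],[0,0,0]]}'
python3 -m creep '{"jaw":[0.65,0.65,0.65,0.65,0.65,0.65,1,1,1,1,1,1],"linear":[[0,0,0],[0,0,-0.01],[0,0,-0.03],[0,0,-0.04],[0,0,-0.04],[0,0,-0.04],[0,0,-0.04],[0,0,-0.02],[0,0,0],[0,0,0],[0,0,0],[0,0,0]],"delta_rot":[[0,0,0],[0,0,0],[0,0,0],[0,0,0],[0,0,0],[0,0,0],[0,0,0],[0,0,0],[0,0,0],[0,0,0],[0,0,0],[0,0,0]]}'
python3 - <<'E'
from look import *
cv2.imwrite('pics/w5.png',im[...,::-1])
E
```

```text
t: 29.22
tcp_pos: [0.453, -0.2174, 0.0084]
eef_rot: [-0.145, -3.137, 0.0]
force: [-0.1, -0.9, -0.1]
grip_width: 0.0325
gripper_force: 12.0
t: 29.88
tcp_pos: [0.453, -0.2175, 0.0084]
eef_rot: [-0.145, -3.137, 0.0]
force: [-0.1, -0.4, 0.7]
grip_width: 0.0558
gripper_force: 0.0
t: 30.88
tcp_pos: [0.4522, -0.2171, 0.227]
eef_rot: [-0.145, -3.135, -0.001]
force: [0.2, -0.0, -0.8]
grip_width: 0.0844
gripper_force: 0.0
blue[202.  63.] n 3356 c [ 332.  -317.9] size [67.8 43.1] yaw 24.2 zmax 0.0283
blue[322. 179.] n 1793 c [ 454.6 -215. ] size [25.2 88.3] yaw -5.6 zmax 0.0406
wood[318. 172.] n 3758 c [ 453.3 -218.2] size [ 61.1 136.9] yaw -5.4 zmax 0.0374
wood[208. 245.] n 1492 c [ 541.6 -352.2] size [76.1 62. ] yaw 1.3 zmax 0.0195
```

View pics/w5.png

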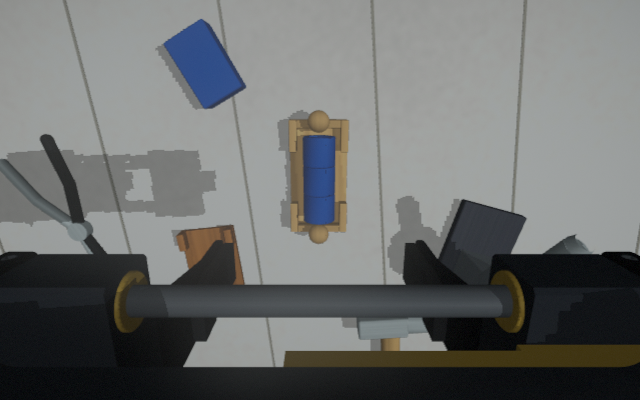

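The tube lies flat inside the knobbed tray at (319,180), between the knobs at (318,120) and (318,234). The gripper is well clear.

```bash
python3 -c "
from cell import manip
print(manip.sign_off())"
```

```text
the job is handed in; nothing more can be done
None
```

Both tubes are gauged and the job is handed in, at about 31 s on the robot's clock: the tube from the cradle on the robot's left stopped about 30 mm short and is in the plain tray, and the other went fully home and is in the knobbed tray.

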